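# Load the label reel on the bottle labeller's unwinder

### The arm

A 6-joint arm with a two-finger parallel gripper is mounted at the origin on the work surface. World frame = base frame: x ahead of the robot, y to its left, z up, the work surface at z = 0. Lengths are in mm, angles in degrees, forces in N, time in s.
With the tool pointing down it reaches from about 350 to 925 mm from the base axis. Payload 6.4 kg.
Tool frame: the origin (TCP) lies midway between the tips of the shut fingers; the grasp point (between the pads) lies 19 mm behind it; z points along the fingers, y is the line along which they close (so a half turn about z gives the same grasp; the last joint's range is limited). The gripper opens to 85 mm and grips with 20 to 120 N. Pads are 22 mm wide; open, the fingers measure 114 mm over their backs; the gripper's body (76 mm by 85 mm) begins 54 mm behind the grasp point. The pads swing forward as they close: fully open they stand 13 mm farther back than shut.
Start: joints at [-9.975, 14.043, 89.255, -0, 76.702, -9.975], TCP at [650.011, 0.004, 198.69] pointing down, gripper open.
Joint ranges: [-179.41, 179.41], [-58.25, 129.5], [7.25, 145.43], [-54.29, 234.29], [11.92, 165.04], [-157.13, 157.13]. Speed limits (degrees/s): [147.25, 147.25, 180, 180, 180, 180].

### API

Orientations are given as a 3x3 rotation matrix whose columns are the frame's x, y, z axes.
In Python, from rig import env, imaging gives the robot as it stands.
- The arm moves only by the tool step_arm, never from a script. Its argument "steps" is a list that holds one entry, the list of rows, each a list of 6 numbers: the shift along the tool's x, y, z as a fraction of full scale, then the turn, a rotation vector about the tool's x, y, z as a fraction of full scale. A call has exactly 5 rows; each row is the pose to reach, as a shift and turn from the pose commanded when the call began, along the tool's axes at that moment; what a row does not reach only later rows make up. Full scale, the value 1, is 0.2 m for a shift and 45 degrees for a turn. A row lasts 1/10 s, in which the tool goes at most 50 mm and 8.59 degrees, less where a joint would pass 70% of its speed; a pose out of reach is approached as far as the arm can. A call with a number of a shift or a turn outside -1 to 1 is refused whole. A call with a gripper value outside its range is refused whole. "claw" is the opening, from -1 (shut) to 1 (fully open), set as the call begins (left out, the last holds). The fingers move at their own pace and stop on an object; "grip_force" is the grip in N (left out, the last holds). Time passes only in rows, so rows that repeat a pose let the fingers close, or fill a call up. It gives the time, the measured TCP pose, the force, the opening and the grip force at its end, in the units of the state.
- env.get_state(): the state, without advancing time (a new reading comes with each control period).
- imaging.snapshot(name): name is "scene" or "side" or "wrist"; returns a dict with "frame" (400x640x3 uint8, red, green, blue), "z_map" (400x640 float32, mm along the optical axis (not along the pixel's ray), 0 where there is no reading), "intrinsics" (3x3 intrinsics, pixels), "position" and "attitude" of the camera in the world. Camera axes: x right, y down, z forward; pixel columns grow to the right and rows downward; lengths in mm; the calibration is good to about 2 mm. A picture is of the moment at which its call begins.
- env.job_done(): hands the job in; it is judged then, once.
The state is a dict: "time": time; "q": joint angles; "qd": joint speeds; "joint_torque": joint torques, N m; "eef_pos": TCP position; "tool_rot": TCP orientation; "force": force on the tool from outside, world axes, zero at the start; "ft_torque": the same for the moment, N m; "finger_gap": finger opening in mm; "gripper_force": force on a finger pad.
Only numpy, scipy, OpenCV 4.12 (cv2) and the standard library are available. Lean on these libraries where they do the work, as an engineer would, in place of code of your own. Each camera call takes 0.05 s, during which the arm holds its last target. There are 200 camera calls.

### The job

Load the full reel of labels (not the used-up one) onto the upright spindle of the red unwinder, neck and orange pegs up: lower it on without dropping it, turn it until its slots find the three keys underneath, and press it down so that it sits fully home and level on the drive plate. Let go of it, and leave the other things on the bench where they are.

Things in the scene. Friction and masses are not known exactly. Their poses are not given: they have to be found in the camera images.
- reel: Full label reel, 0.4 to 0.65 kg, 84 mm high, upright. Origin: centre of underside; z up along the straight-through bore, 39 mm diameter. Upwards: black foot 120 mm across, z 0 to 12; cream paper roll, 108 mm diameter, z 12 to 52; black top flange, 120 mm diameter, z 52 to 56; tubular neck z 56 to 84. Turning it on the keys takes 3 to 12 N at a peg.
- reel_neck (a point): Centre of the top rim of the reel's black neck, 84 mm above the underside, on its axis. The neck is a tube 52 mm outside, 39 mm inside, standing 28 mm above the top flange: grip it here from above. Same axes as the reel.
- reel_peg (a point): Centre of the top of one of the three orange pegs on the reel's top flange: 12 mm diameter, 26 mm tall (z 56 to 82), axes 50 mm from the reel's axis, at 0 (this one), 120 and 240 degrees from the reel's x. They may be pushed to turn the reel. Under each peg the foot has a radial slot, 14 mm wide, 12 mm deep, open at the bottom and the rim.
- seat (a point): Centre of the dark drive plate's top face (112 mm diameter), on the spindle axis, z up, 22 mm above the bench. A reel fully home has its origin here. The unwinder is fixed: a red base plate 150 x 150 x 18 mm under the drive plate. Three rigid radial keys stand on the drive plate, 120 degrees apart, 28 to 44 mm from the axis, 9 mm wide, 10 mm high.
- spindle_top (a point): Top of the steel spindle, 75 mm above seat. Spindle 36 mm diameter up to 59 mm above seat, then tapering to 22 mm at the top. The keys' direction differs every time and is NOT given by any frame here: a lowered reel usually stops on the keys 10 mm short of home and must be turned (at most 120 degrees, either way) until its slots drop over them; then the keys stop it turning.
- empty_reel: Used-up reel, bystander, 0.2 kg: the same black flanges (120 mm) and neck, 84 mm high, but a thin brown core in place of the paper roll, and no pegs. Origin: centre of the underside. Full and used-up reel stand on the bench in either order.
- bottle_a: Green wine bottle standing, bystander, 74 mm diameter, 300 mm high. Origin: centre of the underside.
- bottle_b: Amber wine bottle with paper label standing, bystander, 74 mm diameter, 300 mm high. Origin: centre of the underside.
- glue_jar: White glue jar, bystander, 70 mm diameter, 90 mm high. Origin: centre of the underside.
- mallet: Hammer lying on the bench, bystander, 240 mm long. Origin: under its middle.
- tasting_cup: Blue ceramic tasting cup, bystander, 80 mm diameter, 70 mm high. Origin: centre of the underside.
Mind the look-alikes: they are no part of the job. There is more than one size of the part that bears seat; the job needs the middle-sized.

How it is judged:
By the outcome, as a careful person would: the job done as asked, in the order asked, and still so for the second after the job is handed in, with the robot touching nothing.
It also fails if it takes over 58 s, if anything falls off the work surface, if the arm or the gripper's body presses on something with over 40 N, if the wrist force passes 120 N, or if a joint passes its speed limit or range.

## Working session

There is one attempt and no reset: what is moved stays moved. The work goes in short steps, Python scripts to look and compute and a tool call to move; the robot and the scene stay as the last step left them, time stands still between calls to the robot, and variables do not carry over. Pictures are saved under pics/ and viewed, at most 10 in all, crops included, and the job is handed in when it is done.

Besides the shell and the picture viewer there is one more tool, called after "Call:" by a JSON object that holds its "method" and its "body", one argument or row to a line. step_arm: Moves the arm, as the interface text tells. Its arguments: {"type":"object","properties":{"steps":{"type":"array","items":{"type":"array","items":{"type":"array","items":{"type":"number"}}}},"claw":{"type":"number"},"grip_force":{"type":"number"}},"required":["steps"]}

```bash
mkdir -p pics; cat > h.py <<'E'
import sys; sys.path.insert(0,'.')
import numpy as np, cv2
from rig import env, imaging
def snap(n,fn=None):
    s=imaging.snapshot(n)
    if fn: cv2.imwrite('pics/'+fn,s['frame'][:,:,::-1])
    return s
def cloud(s):
    z=s['z_map'];K=np.array(s['intrinsics']);v,u=np.mgrid[:z.shape[0],:z.shape[1]]
    P=np.stack([(u-K[0,2])/K[0,0]*z,(v-K[1,2])/K[1,1]*z,z],-1)
    return P@np.array(s['attitude']).T+np.array(s['position'])
E
python3 - <<'E'
from h import *
for n in('scene','side'):
    s=snap(n,n+'.png');np.savez(n+'.npz',f=s['frame'],P=cloud(s),z=s['z_map']);print(s['position'],s['attitude'])
st=env.get_state();print(st['time'],st['tool_rot'],st['finger_gap'],st['force'])
cv2.imwrite('pics/both.png',cv2.resize(np.vstack([cv2.imread('pics/scene.png'),cv2.imread('pics/side.png')])[:, :],(480,600)))
E
```

```text
[1334.44576556   50.74921941  993.56832739] [[-0.04905015  0.72431557 -0.68772163]
 [ 0.99879118  0.03777811 -0.03144816]
 [ 0.00320243 -0.68843284 -0.72529303]]
[ -84.01219477 -794.92964765 1180.53277734] [[ 0.81039354 -0.43522466  0.39222672]
 [-0.58588318 -0.59995286  0.54479121]
 [-0.00178903 -0.67129432 -0.74118873]]
0.1 [[-1.40424193e-05  9.99998469e-01 -1.74974411e-03]
 [ 9.99999952e-01  1.45866065e-05  3.10997213e-04]
 [ 3.11022259e-04 -1.74973965e-03 -9.99998421e-01]] 85.67966425287231 [ 1.1384796  -0.34223767  0.66138774]
```

View pics/scene.png

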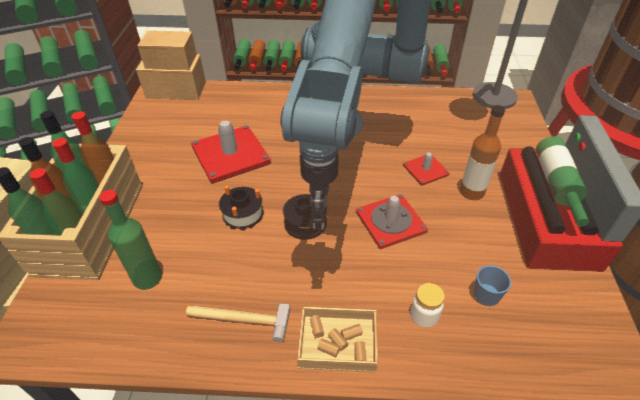

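View pics/side.png

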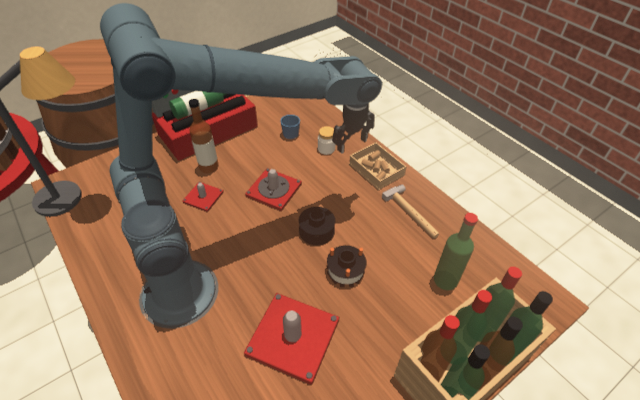

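The scene view shows the full reel (orange pegs) at about (241,207) and the empty reel at (305,215). The middle-sized unwinder, with drive plate and keys, is at (392,218). Next I measure these.

```bash
python3 - <<'E'
from h import *
def circ(p):
    A=np.c_[2*p[:,:2],np.ones(len(p))];s=np.linalg.lstsq(A,(p[:,:2]**2).sum(1),rcond=None)[0];return s[:2],np.sqrt(s[2]+s[:2]@s[:2])
for n,rb,sb in(('scene',(170,245,205,280),(175,265,345,440)),('side',(235,300,315,375),(155,215,235,310))):
    d=np.load(n+'.npz');f=d['f'].astype(int);P=d['P']
    for nm,b in(('reel',rb),('seat',sb)):
        sl=np.s_[b[0]:b[1],b[2]:b[3]];p=P[sl].reshape(-1,3);c=f[sl].reshape(-1,3)
        if nm=='reel':
            o=(c[:,0]>150)&(c[:,1]<140)&(c[:,2]<80)&(p[:,2]>60)&(c[:,1]>50)
            q=p[o]; q=q[np.isfinite(q).all(1)]
            _,l,cen=cv2.kmeans(q[:,:2].astype(np.float32),3,None,(3,50,.1),5,2)
            print(n,'pegs',[(cen[i].round(),(l==i).sum(),q[l[:,0]==i,2].max().round()) for i in range(3)], circ(cen))
            t=p[(p[:,2]>80)&~o];print('neck z>80',t.mean(0),t.min(0),t.max(0),len(t))
            t=p[(p[:,2]>52)&(p[:,2]<60)];print('flange',t.min(0),t.max(0))
        else:
            t=p[(p[:,2]>90)&(p[:,2]<110)];print(n,'spindle top',t.mean(0),t.max(0),t.min(0),len(t))
            g=(c.max(1)-c.min(1)<40)&(p[:,2]>16)&(p[:,2]<26);t=p[g];print('plate',t.min(0),t.max(0),(t.min(0)+t.max(0))/2)
            cv=p[(p[:,2]>28)&(p[:,2]<36)];cc=(t.min(0)+t.max(0))[:2]/2
            r=np.hypot(*(cv[:,:2]-cc).T);a=np.degrees(np.arctan2(*(cv[:,:2]-cc).T[::-1]));m=(r>24)&(r<48)
            print('key angles',np.sort(a[m]).round())
E
```

```text
scene pegs [(array([ 470., -217.], dtype=float32), np.int64(45), np.float64(87.0)), (array([1334.,   51.], dtype=float32), np.int64(8), np.float64(994.0)), (array([ 424., -277.], dtype=float32), np.int64(28), np.float64(85.0))] (array([1110.22730651, -754.72532064]), np.float64(836.0999978767776))
neck z>80 [ 511.5892044  -216.83007352  146.46241551] [ 418.2035836  -276.71568602   80.1792157 ] [1334.44576556   50.74921941  993.56832739] 130
flange [ 390.5022883  -294.85698066   52.03605564] [ 510.94551179 -177.38595324   59.96261086]
scene spindle top [459.79129095 183.21292411  95.42079716] [472.02743211 196.04407878 101.34813319] [444.14036855 169.36492548  90.24521873] 70
plate [365.55939707  95.19370941  16.02702268] [549.01321848 273.70756681  25.97486196] [457.28630778 184.45063811  21.00094232]
key angles [-143. -142. -142. -139. -137. -137. -137. -137. -135. -135. -134. -134.
 -133. -132. -132. -128. -126. -125. -121.  -24.  -22.  -22.  -22.  -21.
  -19.  -19.  -18.  -17.  -16.  -15.  -14.  -13.  -11.  -11.  -10.   -9.
   95.   96.   97.   98.   99.   99.  100.  100.  103.  1
[... 360 characters left out ...]
95075))
neck z>80 [ 397.52025138 -292.10147176  192.44138325] [ -84.01219477 -794.92964765   80.02412044] [ 497.35639949 -196.53241695 1180.53277734] 101
flange [ 392.17789228 -296.77727274   52.0564613 ] [508.48954061 -98.95816251  59.97543974]
side spindle top [455.70127097 180.75232566  95.14739873] [470.50999797 196.23183772 100.76272688] [442.36379433 166.91432684  90.27476514] 41
plate [371.20188924  96.50647075  16.34562999] [548.08227987 274.10239352  25.95633687] [459.64208456 185.30443213  21.15098343]
key angles [-141. -139. -138. -138. -137. -135. -134. -131. -130. -113.  -31.  -27.
  -25.  -23.  -21.  -21.  -20.  -19.  -16.   22.  100.  102.  107.  108.
  109.  111.  112.  118.]
```

Call:
{"method": "step_arm", "body": {
  "steps": [
    [[-0.25,-0.2,-0.1,0,0,0],[-0.45,-0.35,-0.2,0,0,0],[-0.65,-0.5,-0.3,0,0,0],[-0.85,-0.7,-0.4,0,0,0],[-1,-0.9,-0.5,0,0,0]]
  ],
  "claw": 1
}}

```text
time: 0.6
eef_pos: [495.3, -177.8, 285.0]
tool_rot: [[-0.0, 1.0, -0.001], [1.0, 0.0, 0.0], [0.0, -0.001, -1.0]]
force: [-0.4, -0.8, 0.1]
finger_gap: 85.4
gripper_force: 0.0
```

Call:
{"method": "step_arm", "body": {
  "steps": [
    [[-0.15,-0.1,0,0,0,0],[-0.18,-0.1,0,0,0,0],[-0.18,-0.1,0,0,0,0],[-0.18,-0.1,0,0,0,0],[-0.18,-0.1,0,0,0,0]]
  ]
}}

```text
time: 1.1
eef_pos: [477.3, -211.6, 284.3]
tool_rot: [[-0.002, 1.0, -0.001], [1.0, 0.002, 0.001], [0.001, -0.001, -1.0]]
force: [0.7, 0.1, 0.5]
finger_gap: 85.4
gripper_force: 0.0
```

```bash
python3 - <<'E'
from h import *
s=snap('wrist','w1.png');np.savez('w1.npz',f=s['frame'],P=cloud(s),z=s['z_map']);print(s['position'],s['attitude'])
st=env.get_state();print(st['time'],st['eef_pos'],st['q'],st['tool_rot'])
E
```

```text
[ 477.25700597 -131.62013482  459.97967557] [[ 9.99996351e-01  2.67363511e-03  3.87080946e-04]
 [ 2.66096744e-03 -9.50095485e-01 -3.11947894e-01]
 [-4.66270981e-04  3.11947786e-01 -9.50099133e-01]]
1.15 [ 477.2588426  -211.67051131  284.396828  ] [-3.63769167e+01 -6.84396832e+00  1.02210922e+02  7.37366236e-03
  8.46912271e+01 -3.64795328e+01] [[-1.77875424e-03  9.99998143e-01 -7.41568456e-04]
 [ 9.99998168e-01  1.77927741e-03  7.05427562e-04]
 [ 7.06745708e-04 -7.40312315e-04 -9.99999476e-01]]
```

View pics/w1.png

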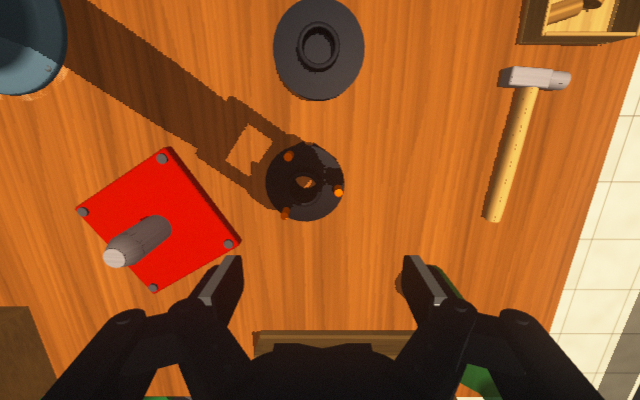

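The wrist view shows the reel centred near (305,182). Its pegs are at (288,156), (338,192) and (285,213).

```bash
python3 - <<'E'
from h import *
d=np.load('w1.npz');f=d['f'].astype(int);P=d['P']
sl=np.s_[135:230,255:355];p=P[sl].reshape(-1,3);c=f[sl].reshape(-1,3)
o=(c[:,0]>1.6*c[:,1])&(c[:,0]>80)&(p[:,2]>76)&(p[:,2]<90)&(d['z'][sl].ravel()>0)
q=p[o];_,l,cen=cv2.kmeans(q[:,:2].astype(np.float32),3,None,(3,50,.1),5,2)
A=np.c_[2*cen,np.ones(3)];s=np.linalg.solve(A,(cen**2).sum(1));cc=s[:2]
print(cen,np.bincount(l[:,0]),cc,np.sqrt(s[2]+cc@cc),np.degrees(np.arctan2(*(cen-cc).T[::-1])))
def fit(t):
    h=cv2.convexHull(t[:,:2].astype(np.float32))[:,0];return cv2.minEnclosingCircle(h),len(t)
t=p[(p[:,2]>80)&(p[:,2]<90)&(np.hypot(*(p[:,:2]-cc).T)<33)];print('neck',fit(t))
t=p[(p[:,2]>50)&(p[:,2]<61)];print('flange',fit(t),t[:,2].mean())
E
```

```text
[[ 500.6857  -239.46008]
 [ 430.68524 -189.13144]
 [ 422.33173 -274.92014]] [58 63 60] [ 451.20881263 -234.43092722] 49.7319438414038 [  -5.8039852   114.37357275 -125.49663746]
neck (((450.84490966796875, -235.0103759765625), 25.841707229614258), 461)
flange (((450.9367370605469, -234.98388671875), 59.67357635498047), 3507) 56.245955798844136
```

Call:
{"method": "step_arm", "body": {
  "steps": [
    [[-0.06,-0.07,0.15,0,0,-0.19],[-0.116,-0.131,0.35,0,0,-0.38],[-0.116,-0.131,0.55,0,0,-0.542],[-0.116,-0.131,0.75,0,0,-0.542],[-0.116,-0.131,0.82,0,0,-0.542]]
  ]
}}

```text
time: 1.65
eef_pos: [448.5, -233.2, 116.4]
tool_rot: [[-0.414, 0.91, -0.006], [0.91, 0.414, 0.005], [0.007, -0.003, -1.0]]
force: [0.2, 0.1, -0.9]
finger_gap: 85.3
gripper_force: 0.0
```

Call:
{"method": "step_arm", "body": {
  "steps": [
    [[0,0,0,0,0,0],[0,0,0,0,0,0],[0,0,0,0,0,0],[0,0,0,0,0,0],[0,0,0,0,0,0]]
  ]
}}

```text
time: 2.15
eef_pos: [451.3, -236.4, 122.2]
tool_rot: [[-0.413, 0.911, 0.002], [0.911, 0.413, -0.002], [-0.002, 0.001, -1.0]]
force: [0.7, -0.5, -0.2]
finger_gap: 85.3
gripper_force: 0.0
```

```bash
python3 - <<'E'
from h import *
st=env.get_state();R=np.array(st['tool_rot']);p=np.array(st['eef_pos'])
print(p,R, 'yaw y',np.degrees(np.arctan2(R[1,1],R[0,1])))
print('tool shift to target', R.T@(np.array([451,-234.8,62])-p)/200)
E
```

```text
[ 451.34813719 -236.41919335  122.23886566] [[-0.41302785  0.91071656  0.00182805]
 [ 0.91071578  0.41303064 -0.00156607]
 [-0.00218129  0.001018   -0.9999971 ]] yaw y 24.395371233391586
tool shift to target [0.00874907 0.001452   0.30117759]
```

Call:
{"method": "step_arm", "body": {
  "steps": [
    [[0.008,0.001,0.07,0,0,0],[0.008,0.001,0.15,0,0,0],[0.008,0.001,0.23,0,0,0],[0.008,0.001,0.28,0,0,0],[0.008,0.001,0.3,0,0,0]]
  ]
}}

```text
time: 2.65
eef_pos: [449.2, -233.6, 59.1]
tool_rot: [[-0.413, 0.911, -0.002], [0.911, 0.413, 0.002], [0.003, -0.001, -1.0]]
force: [-0.6, 0.3, -0.6]
finger_gap: 85.4
gripper_force: 0.0
```

Call:
{"method": "step_arm", "body": {
  "steps": [
    [[0,0,0,0,0,0],[0,0,0,0,0,0],[0,0,0,0,0,0],[0,0,0,0,0,0],[0,0,0,0,0,0]]
  ],
  "claw": -1,
  "grip_force": 60
}}

```text
time: 3.15
eef_pos: [450.4, -234.5, 61.3]
tool_rot: [[-0.413, 0.911, 0.001], [0.911, 0.413, -0.001], [-0.001, 0.0, -1.0]]
force: [-0.6, -0.7, -0.1]
finger_gap: 12.6
gripper_force: 0.0
```

Call:
{"method": "step_arm", "body": {
  "steps": [
    [[0,0,0,0,0,0],[0,0,0,0,0,0],[0,0,0,0,0,0],[0,0,0,0,0,0],[0,0,0,0,0,0]]
  ]
}}

```text
time: 3.65
eef_pos: [450.2, -234.4, 60.9]
tool_rot: [[-0.413, 0.911, -0.0], [0.911, 0.413, 0.0], [0.0, -0.0, -1.0]]
force: [-0.9, -0.1, 0.2]
finger_gap: -0.1
gripper_force: 0.0
```

```bash
python3 - <<'E'
from h import *
a=snap('scene')['frame'][120:280,160:360];b=snap('wrist')['frame']
a=cv2.resize(a,(400,320),interpolation=cv2.INTER_CUBIC);b=cv2.resize(b,(400,250))
cv2.imwrite('pics/g1.png',np.vstack([a,b])[:,:,::-1])
E
```

```text
(no output)
```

View pics/g1.png

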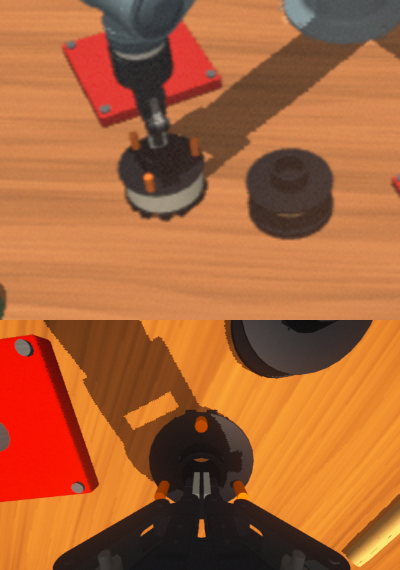

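```bash
python3 - <<'E'
from h import *
s=snap('wrist','w2.png');P=cloud(s);f=s['frame'].astype(int)
st=env.get_state();print(st['eef_pos'],st['tool_rot'][2],st['finger_gap'],s['position'])
# reel points
ok=s['z_map']>0
sel=ok&(np.hypot(P[...,0]-451,P[...,1]+235)<75)&(P[...,2]>20)
o=sel&(f[...,0]>1.6*f[...,1])&(f[...,0]>80)
print('orange z',np.percentile(P[o][:,2],[5,50,95]),o.sum())
for lo in range(40,200,8):
    t=P[sel&~o&(P[...,2]>=lo)&(P[...,2]<lo+8)]
    if len(t): print(lo,len(t),t[:,:2].min(0).round(),t[:,:2].max(0).round())
cv2.imwrite('pics/w2c.png',cv2.resize(s['frame'][130:330,180:460],(800,571))[:,:,::-1])
E
```

```text
[ 450.12481714 -234.31395698   60.85912263] [ 1.11399476e-04 -5.21036516e-05 -9.99999992e-01] 0.02764830561276585 [ 416.96100827 -161.34911707  236.4666787 ]
orange z [ 56.01447747  81.56586245 172.12742179] 2083
40 134 [ 425. -255.] [ 471. -220.]
48 3884 [ 391. -293.] [ 509. -176.]
56 8768 [ 391. -293.] [ 509. -176.]
64 341 [ 425. -252.] [ 472. -186.]
72 374 [ 425. -252.] [ 470. -187.]
80 1694 [ 425. -258.] [ 498. -209.]
96 196 [ 436. -233.] [ 459. -221.]
104 379 [ 435. -234.] [ 460. -221.]
112 453 [ 435. -234.] [ 460. -221.]
120 452 [ 435. -234.] [ 460. -221.]
128 655 [ 432. -245.] [ 464. -218.]
136 1558 [ 416. -255.] [ 475. -210.]
144 4297 [ 410. -258.] [ 489. -208.]
152 3238 [ 404. -258.] [ 488. -205.]
160 5529 [ 398. -260.] [ 492. -202.]
168 7490 [ 393. -260.] [ 498. -199.]
176 10026 [ 389. -251.] [ 502. -197.]
184 4283 [ 390. -250.] [ 501. -198.]
192 55 [ 425. -224.] [ 459. -208.]
```

View pics/w2c.png

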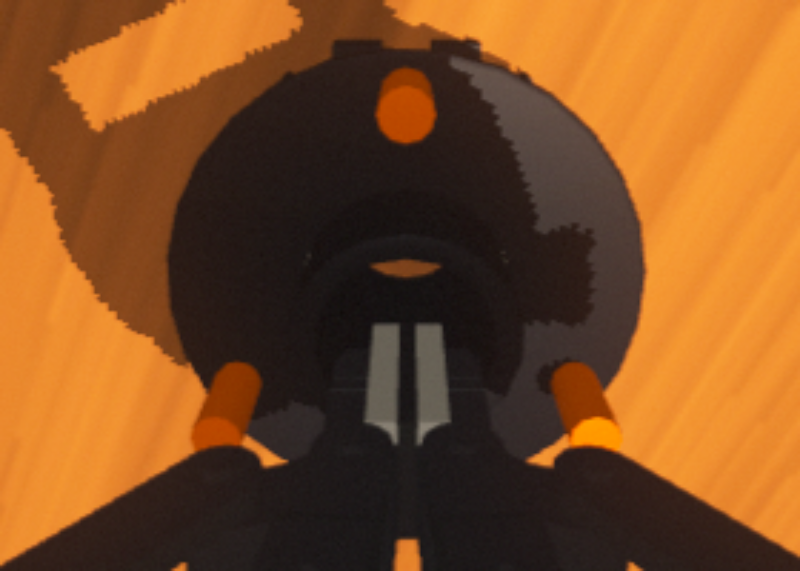

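```bash
python3 - <<'E'
from h import *
s=snap('wrist');P=cloud(s);K=np.array(s['intrinsics']);R=np.array(s['attitude']);c=np.array(s['position'])
st=env.get_state();p=np.array(st['eef_pos'])
def pr(x):
    q=K@(R.T@(x-c));q=q[:2]/q[2];return q.round(), ((q-[180,130])*800/280).round()
for dz in(0,19,35,54): print(dz,pr(p+[0,0,dz]))
for y in range(300,460,12):
    v=130+int(y*.35);print(y,P[v,180+int(385*.35)].round(1),P[v,180+int(432*.35)].round(1))
E
```

```text
0 (array([322., 233.]), array([406., 295.]))
19 (array([322., 246.]), array([406., 331.]))
35 (array([322., 259.]), array([406., 368.]))
54 (array([322., 278.]), array([406., 421.]))
300 [ 451.9 -254.6   22.7] [ 464.9 -248.4   23.3]
312 [ 452.2 -254.9   29.6] [ 464.7 -248.6   30.6]
324 [ 441.5 -226.    98.5] [ 450.2 -222.3   97.9]
336 [ 441.6 -225.9  103.3] [ 449.9 -222.1  103.2]
348 [ 441.6 -225.6  108.2] [ 449.9 -222.4  107.2]
360 [ 441.9 -226.1  111.3] [ 449.7 -222.4  111.5]
372 [ 442.2 -226.6  115.4] [ 449.9 -223.1  115.4]
384 [ 442.2 -226.1  120. ] [ 449.7 -222.9  119.7]
396 [ 442.2 -226.   123.6] [ 449.5 -222.8  123.5]
408 [ 442.3 -225.8  127.2] [ 449.6 -223.1  126.4]
420 [ 442.6 -226.3  130.4] [ 449.1 -222.5  131.5]
432 [ 442.3 -225.4  134.8] [ 448.6 -221.8  135.7]
444 [ 442.  -224.5  139. ] [ 448.4 -221.6  139. ]
456 [ 442.3 -225.   141. ] [ 448.7 -222.3  140.6]
```

The fingers shut above the neck. By depth, the real tips sit about 36 mm higher than the reported TCP (97 against 61 mm), while the lateral position is right. I will open, go about 38 mm lower and grip again.

Call:
{"method": "step_arm", "body": {
  "steps": [
    [[0,0,0,0,0,0],[0,0,0,0,0,0],[0,0,0,0,0,0],[0,0,0,0,0,0],[0,0,0,0,0,0]]
  ],
  "claw": 1
}}

```text
time: 4.35
eef_pos: [450.2, -234.4, 60.9]
tool_rot: [[-0.413, 0.911, -0.0], [0.911, 0.413, -0.0], [-0.0, -0.0, -1.0]]
force: [1.4, 0.1, -0.3]
finger_gap: 72.6
gripper_force: 0.0
```

Call:
{"method": "step_arm", "body": {
  "steps": [
    [[0,0,0,0,0,0],[0,0,0,0,0,0],[0,0,0,0,0,0],[0,0,0,0,0,0],[0,0,0,0,0,0]]
  ]
}}

```text
time: 4.85
eef_pos: [450.1, -234.4, 60.9]
tool_rot: [[-0.413, 0.911, -0.0], [0.911, 0.413, -0.0], [-0.0, -0.0, -1.0]]
force: [0.0, 0.2, -0.1]
finger_gap: 85.4
gripper_force: 0.0
```

Call:
{"method": "step_arm", "body": {
  "steps": [
    [[-0.003,0.003,0.04,0,0,0],[-0.003,0.003,0.08,0,0,0],[-0.003,0.003,0.12,0,0,0],[-0.003,0.003,0.16,0,0,0],[-0.003,0.003,0.185,0,0,0]]
  ]
}}

```text
time: 5.35
eef_pos: [450.4, -234.2, 22.6]
tool_rot: [[-0.413, 0.911, -0.001], [0.911, 0.413, 0.001], [0.002, -0.001, -1.0]]
force: [-0.4, 0.2, 0.2]
finger_gap: 85.6
gripper_force: 0.0
```

Call:
{"method": "step_arm", "body": {
  "steps": [
    [[0,0,0,0,0,0],[0,0,0,0,0,0],[0,0,0,0,0,0],[0,0,0,0,0,0],[0,0,0,0,0,0]]
  ],
  "claw": -1,
  "grip_force": 60
}}

```text
time: 5.85
eef_pos: [451.5, -235.2, 24.6]
tool_rot: [[-0.413, 0.911, 0.001], [0.911, 0.413, -0.001], [-0.002, 0.0, -1.0]]
force: [0.2, -1.0, 4.4]
finger_gap: 50.0
gripper_force: 63.2
```

Call:
{"method": "step_arm", "body": {
  "steps": [
    [[0,0,0,0,0,0],[0,0,0,0,0,0],[0,0,0,0,0,0],[0,0,0,0,0,0],[0,0,0,0,0,0]]
  ]
}}

```text
time: 6.35
eef_pos: [451.5, -235.2, 24.6]
tool_rot: [[-0.413, 0.911, 0.001], [0.911, 0.413, -0.001], [-0.001, 0.0, -1.0]]
force: [-1.1, 0.2, 5.0]
finger_gap: 49.9
gripper_force: 63.4
```

Call:
{"method": "step_arm", "body": {
  "steps": [
    [[0,0,-0.03,0,0,0],[0,0,-0.13,0,0,0],[0,0,-0.3,0,0,0],[0,0,-0.5,0,0,0],[0,0,-0.65,0,0,0]]
  ]
}}

```text
time: 6.85
eef_pos: [450.6, -234.0, 154.9]
tool_rot: [[-0.413, 0.911, -0.0], [0.911, 0.413, 0.001], [0.001, 0.0, -1.0]]
force: [1.1, -1.2, -4.7]
finger_gap: 50.1
gripper_force: 63.8
```

Call:
{"method": "step_arm", "body": {
  "steps": [
    [[0.05,0.02,0,0,0,0],[0.2,0.09,0,0,0,0],[0.37,0.17,0,0,0,0],[0.54,0.25,0,0,0,0],[0.7,0.32,0,0,0,0]]
  ]
}}

```text
time: 7.35
eef_pos: [449.0, -77.6, 150.6]
tool_rot: [[-0.413, 0.911, -0.005], [0.911, 0.413, 0.003], [0.005, -0.003, -1.0]]
force: [0.4, 0.3, -3.6]
finger_gap: 49.9
gripper_force: 63.8
```

Call:
{"method": "step_arm", "body": {
  "steps": [
    [[0.17,0.08,0,0,0,0],[0.34,0.16,0,0,0,0],[0.5,0.24,0,0,0,0],[0.6,0.29,0,0,0,0],[0.64,0.31,0,0,0,0]]
  ]
}}

```text
time: 7.85
eef_pos: [452.3, 64.1, 150.8]
tool_rot: [[-0.416, 0.909, -0.006], [0.909, 0.416, 0.001], [0.004, -0.004, -1.0]]
force: [-0.1, -1.1, -5.1]
finger_gap: 49.8
gripper_force: 63.9
```

Call:
{"method": "step_arm", "body": {
  "steps": [
    [[0,0,0,0,0,0],[0,0,0,0,0,0],[0,0,0,0,0,0],[0,0,0,0,0,0],[0,0,0,0,0,0]]
  ]
}}

```text
time: 8.35
eef_pos: [455.1, 60.8, 153.9]
tool_rot: [[-0.412, 0.911, 0.0], [0.911, 0.412, -0.0], [-0.0, 0.0, -1.0]]
force: [-0.8, -0.1, -5.5]
finger_gap: 50.0
gripper_force: 63.9
```

```bash
python3 - <<'E'
from h import *
s=snap('wrist','w3.png');np.savez('w3.npz',f=s['frame'],P=cloud(s),z=s['z_map']);print(s['position'])
st=env.get_state();print(st['time'],st['eef_pos'],st['force'],st['finger_gap'],st['q'])
E
```

```text
[422.00882592 133.87289417 329.48124122]
8.4 [455.13407103  60.94430109 153.93421867] [-0.1450038  -0.56589315 -3.62675222] 50.04510251428854 [-6.56713407e+00 -9.84560379e+00  1.18691051e+02 -6.58961388e-04
  7.11473542e+01 -3.08974100e+01]
```

View pics/w3.png

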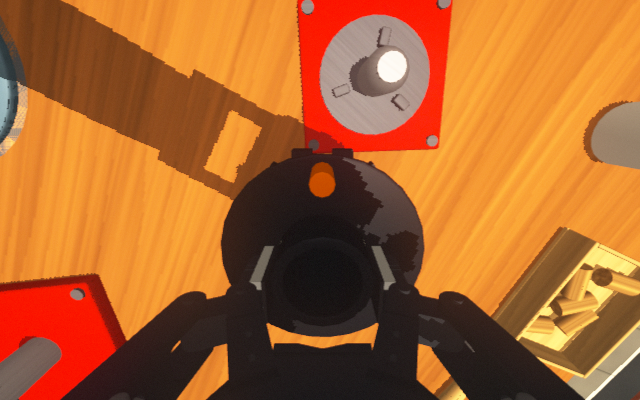

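The reel is held level. The drive plate is at about (375,75), with keys near (384,36), (341,90) and (400,102).

```bash
python3 - <<'E'
from h import *
d=np.load('w3.npz');f=d['f'].astype(int);P=d['P']
sl=np.s_[0:150,305:450];p=P[sl].reshape(-1,3);c=f[sl].reshape(-1,3);g=(c.max(1)-c.min(1)<60)
t=p[(p[:,2]>92)&(p[:,2]<104)];print('top',cv2.minEnclosingCircle(t[:,:2].astype(np.float32)),np.median(t[:,2]))
t=p[g&(p[:,2]>19.5)&(p[:,2]<26)];m=np.hypot(*(t[:,:2]-[458,182]).T)<62;t=t[m]
cc,r=cv2.minEnclosingCircle(t[:,:2].astype(np.float32));print('plate',cc,r,np.median(t[:,2]));
h=cv2.convexHull(t[:,:2].astype(np.float32));print('ell',cv2.fitEllipse(h));cc=np.array(cc)
k=p[(p[:,2]>29.5)&(p[:,2]<35)];q=k[:,:2]-cc;r=np.hypot(*q.T);k=k[(r>26)&(r<47)];q=k[:,:2]-cc
a=np.degrees(np.arctan2(q[:,1],q[:,0]))
for a0 in(-137,-17,103):
    mm=abs((a-a0+180)%360-180)<25;print(a0,mm.sum(),np.degrees(np.arctan2(*q[mm].mean(0)[::-1])),np.linalg.norm(q[mm].mean(0)),k[mm,2].mean())
# held reel
sl=np.s_[150:330,215:430];p=P[sl].reshape(-1,3);c=f[sl].reshape(-1,3)
o=(c[:,0]>1.6*c[:,1])&(c[:,0]>90)&(p[:,2]>150);t=p[o];zt=np.percentile(t[:,2],95);t=t[t[:,2]>zt-4]
pk=cv2.minEnclosingCircle(t[:,:2].astype(np.float32));print('peg',pk,zt)
st=[455.1,60.9]
z=p[:,2];t=p[(z>zt-30)&(z<zt-23)&(np.hypot(*(p[:,:2]-st).T)<64)&~o]
fc,fr=cv2.minEnclosingCircle(t[:,:2].astype(np.float32));print('flange',fc,fr,np.median(t[:,2]))
A=np.c_[t[:,:2]-st,np.ones(len(t))];s=np.linalg.lstsq(A,t[:,2],rcond=None)[0];print('tilt',s)
print('peg ang',np.degrees(np.arctan2(pk[0][1]-fc[1],pk[0][0]-fc[0])))
E
```

```text
top ((456.8931884765625, 185.42721557617188), 13.409912109375) 97.08040266263801
plate (456.6647033691406, 185.66802978515625) 55.55439758300781 22.356530314683766
ell ((456.6324157714844, 185.6669158935547), (110.2496566772461, 110.67693328857422), 5.345587253570557)
-137 154 -135.75976960201442 35.669447833984336 32.228596314562495
-17 153 -15.983734125146654 35.90586169513203 32.0650779916205
103 178 103.8848198077343 35.96409068552941 32.075298969432055
peg ((442.78094482421875, 88.13301849365234), 50.23565673828125) 231.98890360183944
flange (449.892333984375, 72.73902130126953) 39.149375915527344 205.58432438850224
tilt [ 1.00222629e-03 -6.02472797e-04  2.05551323e+02]
peg ang 114.79498154129163
```

```bash
python3 - <<'E'
from h import *
d=np.load('w3.npz');f=d['f'].astype(int);P=d['P']
sl=np.s_[145:335,215:430];p=P[sl].reshape(-1,3);c=f[sl].reshape(-1,3);z=p[:,2];st=np.array([455.1,60.9])
hh=np.histogram(z,bins=np.arange(160,225,4));print(hh[0])
o=(c[:,0]>1.6*c[:,1])&(c[:,0]>90)&(z>206)&(z<216)&(np.hypot(*(p[:,:2]-st).T)<60)
pk=cv2.minEnclosingCircle(p[o][:,:2].astype(np.float32));print('peg',pk,np.median(p[o][:,2]))
m=(z>180)&(z<190)&(np.hypot(*(p[:,:2]-st).T)<64);t=p[m];print('z',np.median(t[:,2]))
t=t[abs(t[:,2]-np.median(t[:,2]))<2.5];fc,fr=cv2.minEnclosingCircle(t[:,:2].astype(np.float32));print('flange',fc,fr)
A=np.c_[t[:,:2]-st,np.ones(len(t))];print('tilt',np.linalg.lstsq(A,t[:,2],rcond=None)[0])
for c0 in(fc,st):print('ang',np.degrees(np.arctan2(pk[0][1]-c0[1],pk[0][0]-c0[0])),np.hypot(*(np.array(pk[0])-c0)))
E
```

```text
[  148   161   183   202   220   434 15700   541   621   793   864   943
  1561  3560   403   343]
peg ((434.5060119628906, 106.2791519165039), 6.032446384429932) 211.47636213646888
z 185.55869277378764
flange (455.5281677246094, 60.687843322753906) 60.06254196166992
tilt [ 1.11604043e-03 -2.51562092e-04  1.85566307e+02]
ang 114.75443027766593 50.204566048921365
ang 114.40951957699923 49.83352056531572
```

Call:
{"method": "step_arm", "body": {
  "steps": [
    [[0.1,0.05,0,0,0,0.1],[0.25,0.12,0,0,0,0.2],[0.4,0.19,0,0,0,0.236],[0.52,0.24,0,0,0,0.236],[0.566,0.2625,0,0,0,0.236]]
  ]
}}

```text
time: 8.9
eef_pos: [455.9, 187.9, 154.0]
tool_rot: [[-0.24, 0.971, 0.0], [0.971, 0.24, 0.0], [0.0, 0.0, -1.0]]
force: [0.4, -0.3, -4.0]
finger_gap: 49.8
gripper_force: 64.0
```

Call:
{"method": "step_arm", "body": {
  "steps": [
    [[0,0,0,0,0,0],[0,0,0,0,0,0],[0,0,0,0,0,0],[0,0,0,0,0,0],[0,0,0,0,0,0]]
  ]
}}

```text
time: 9.4
eef_pos: [456.2, 185.6, 153.9]
tool_rot: [[-0.237, 0.972, 0.0], [0.972, 0.237, -0.0], [-0.0, -0.0, -1.0]]
force: [0.0, 0.5, -3.8]
finger_gap: 50.0
gripper_force: 64.0
```

```bash
python3 - <<'E'
from h import *
st=env.get_state();R=np.array(st['tool_rot']);p=np.array(st['eef_pos'])
print(p,'yaw y',np.degrees(np.arctan2(R[1,1],R[0,1])),R[:,2],st['force'])
# reel offset (0.4,-0.2) turned -10.6
print('tool shift to target', R.T@(np.array([456.3,185.8,46.5])-p)/200, R)
E
```

```text
[456.20622528 185.59816438 153.89372966] yaw y 13.704739109782913 [ 7.05590701e-06 -7.71710397e-05 -9.99999997e-01] [ 0.02669688  0.49958354 -3.82939914]
tool shift to target [0.00091052 0.00070075 0.53696857] [[-2.36918505e-01  9.71529527e-01  7.05590701e-06]
 [ 9.71529524e-01  2.36918505e-01 -7.71710397e-05]
 [-7.66456186e-05 -1.14282254e-05 -9.99999997e-01]]
```

Descend in stages: first to TCP z 85, where the bore is over the spindle, then lower while watching the force.

Call:
{"method": "step_arm", "body": {
  "steps": [
    [[0,0,0.06,0,0,0],[0,0,0.12,0,0,0],[0,0,0.18,0,0,0],[0,0,0.24,0,0,0],[0,0,0.27,0,0,0]]
  ]
}}

```text
time: 9.9
eef_pos: [455.3, 186.1, 98.0]
tool_rot: [[-0.238, 0.971, -0.002], [0.971, 0.238, -0.0], [0.0, -0.002, -1.0]]
force: [-0.1, 0.3, -4.1]
finger_gap: 50.2
gripper_force: 64.0
```

Call:
{"method": "step_arm", "body": {
  "steps": [
    [[0,0,0.03,0,0,0],[0,0,0.06,0,0,0],[0,0,0.09,0,0,0],[0,0,0.1,0,0,0],[0,0,0.1,0,0,0]]
  ]
}}

```text
time: 10.4
eef_pos: [455.9, 186.2, 79.6]
tool_rot: [[-0.238, 0.971, -0.001], [0.971, 0.238, -0.0], [0.0, -0.001, -1.0]]
force: [0.9, -1.0, -4.7]
finger_gap: 49.9
gripper_force: 64.0
```

Call:
{"method": "step_arm", "body": {
  "steps": [
    [[0,0,0.02,0,0,0],[0,0,0.04,0,0,0],[0,0,0.06,0,0,0],[0,0,0.08,0,0,0],[0,0,0.09,0,0,0]]
  ]
}}

```text
time: 10.9
eef_pos: [455.7, 186.2, 61.3]
tool_rot: [[-0.238, 0.971, -0.001], [0.971, 0.238, -0.0], [0.0, -0.001, -1.0]]
force: [-0.6, 0.2, -3.6]
finger_gap: 50.0
gripper_force: 64.0
```

Call:
{"method": "step_arm", "body": {
  "steps": [
    [[0,0,0.01,0,0,0],[0,0,0.02,0,0,0],[0,0,0.03,0,0,0],[0,0,0.04,0,0,0],[0,0,0.045,0,0,0]]
  ]
}}

```text
time: 11.4
eef_pos: [456.0, 186.2, 52.7]
tool_rot: [[-0.238, 0.971, -0.0], [0.971, 0.238, -0.0], [-0.0, -0.0, -1.0]]
force: [0.0, -0.5, -5.2]
finger_gap: 50.0
gripper_force: 64.0
```

Call:
{"method": "step_arm", "body": {
  "steps": [
    [[0,0,0.01,0,0,0],[0,0,0.02,0,0,0],[0,0,0.03,0,0,0],[0,0,0.035,0,0,0],[0,0,0.035,0,0,0]]
  ]
}}

```text
time: 11.9
eef_pos: [456.2, 186.2, 46.7]
tool_rot: [[-0.238, 0.971, -0.001], [0.971, 0.238, -0.0], [-0.0, -0.001, -1.0]]
force: [-4.7, -2.1, 4.5]
finger_gap: 49.8
gripper_force: 64.9
```

Call:
{"method": "step_arm", "body": {
  "steps": [
    [[0,0,0.003,0,0,0],[0,0,0.006,0,0,0],[0,0,0.008,0,0,0],[0,0,0.008,0,0,0],[0,0,0.008,0,0,0]]
  ]
}}

```text
time: 12.4
eef_pos: [456.2, 186.2, 46.6]
tool_rot: [[-0.238, 0.971, -0.001], [0.971, 0.238, -0.001], [-0.0, -0.001, -1.0]]
force: [-10.7, -3.3, 18.1]
finger_gap: 50.1
gripper_force: 66.4
```

Call:
{"method": "step_arm", "body": {
  "steps": [
    [[0,0,-0.008,0,0,0],[0,0,-0.008,0,0,0],[0,0,-0.008,0,0,0],[0,0,-0.008,0,0,0],[0,0,-0.008,0,0,0]]
  ],
  "claw": 1
}}

```text
time: 12.9
eef_pos: [456.1, 186.2, 45.7]
tool_rot: [[-0.238, 0.971, -0.0], [0.971, 0.238, -0.0], [0.0, -0.0, -1.0]]
force: [0.2, -0.0, -0.7]
finger_gap: 85.6
gripper_force: 0.0
```

Call:
{"method": "step_arm", "body": {
  "steps": [
    [[0,0,0,0,0,0],[0,0,0,0,0,0],[0,0,0,0,0,0],[0,0,0,0,0,0],[0,0,0,0,0,0]]
  ]
}}

```text
time: 13.4
eef_pos: [456.1, 186.2, 45.9]
tool_rot: [[-0.238, 0.971, 0.0], [0.971, 0.238, -0.0], [-0.0, 0.0, -1.0]]
force: [0.9, 0.1, -0.4]
finger_gap: 85.3
gripper_force: 0.0
```

Call:
{"method": "step_arm", "body": {
  "steps": [
    [[0,0,-0.05,0,0,0],[0,0,-0.15,0,0,0],[0,0,-0.3,0,0,0],[0,0,-0.45,0,0,0],[0,0,-0.6,0,0,0]]
  ]
}}

```text
time: 13.9
eef_pos: [456.1, 186.2, 167.9]
tool_rot: [[-0.238, 0.971, 0.001], [0.971, 0.238, 0.0], [-0.0, 0.001, -1.0]]
force: [0.9, -0.6, -0.2]
finger_gap: 85.3
gripper_force: 0.0
```

Call:
{"method": "step_arm", "body": {
  "steps": [
    [[0,0,-0.1,0,0,0],[-0.1,0,-0.1,0,0,0],[-0.2,0,-0.1,0,0,0],[-0.25,0,-0.1,0,0,0],[-0.25,0,-0.1,0,0,0]]
  ]
}}

```text
time: 14.4
eef_pos: [468.3, 136.9, 186.3]
tool_rot: [[-0.236, 0.972, 0.0], [0.972, 0.236, 0.0], [-0.0, 0.0, -1.0]]
force: [-0.3, -0.3, -0.3]
finger_gap: 85.4
gripper_force: 0.0
```

```bash
python3 - <<'E'
from h import *
s=snap('wrist','w4.png');P=cloud(s);f=s['frame'].astype(int);ok=s['z_map']>0
c0=np.array([456.7,185.6]);r=np.hypot(P[...,0]-c0[0],P[...,1]-c0[1])
t=P[ok&(r<61)&(P[...,2]>65)&(P[...,2]<95)]
print(np.histogram(t[:,2],bins=np.arange(65,96,2)))
m=abs(t[:,2]-np.median(t[:,2][t[:,2]<88]))<3;t=t[m]
print(np.median(t[:,2]),cv2.minEnclosingCircle(t[:,:2].astype(np.float32)))
print('tilt',np.linalg.lstsq(np.c_[t[:,:2]-c0,np.ones(len(t))],t[:,2],rcond=None)[0])
st=env.get_state();print(st['time'],st['eef_pos'],st['finger_gap'],st['force'])
b=snap('scene')['frame'];cv2.imwrite('pics/fin.png',np.vstack([b,cv2.resize(s['frame'],(640,200))])[:,:,::-1])
E
```

```text
(array([   6,    6,   12,   15,   18,  315, 6472, 1383,   83,  116,  121,
        100,  107,  107,   93]), array([65, 67, 69, 71, 73, 75, 77, 79, 81, 83, 85, 87, 89, 91, 93, 95]))
78.29157436653571 ((456.63067626953125, 186.40342712402344), 59.9030647277832)
tilt [ 5.88394216e-04 -3.21646739e-04  7.83017781e+01]
14.45 [468.01568497 137.52217702 186.09116723] 85.57035131903939 [-0.48452595 -0.18264     0.0661552 ]
```

View pics/fin.png

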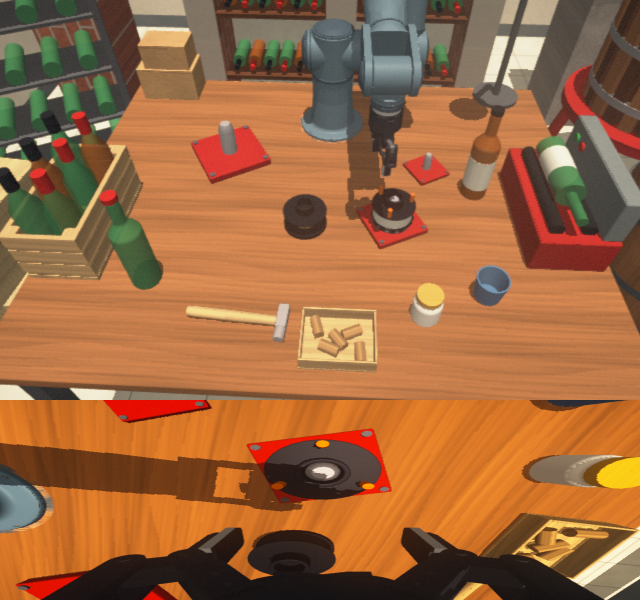

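The reel sits on the middle-sized unwinder at (393,212) in the scene view. Its flange is at z 78.3 mm (78 expected for 22+56) and level to within 0.04°. The gripper is clear and the bystanders have not moved.

```bash
python3 -c "
from h import *
print(env.job_done())"
```

```text
the job is handed in; nothing more can be done
None
```

The full label reel is on the middle-sized red unwinder, released and handed in after about 14.5 s: its slots are over the keys and it sits fully home (top flange measured at 78.3 mm, 78 expected) and level, with the other things left where they were.

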